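# Make up two dental practice kits

### The arm

A 7-joint arm with a two-finger parallel gripper is mounted at the origin on the work surface. World frame = base frame: x ahead of the robot, y to its left, z up, the work surface at z = 0. Lengths are in mm, angles in rad, forces in N, time in s.
With the tool pointing down it reaches from about 400 to 875 mm from the base axis. Payload 4.4 kg.
Tool frame: the origin (TCP) lies midway between the tips of the shut fingers; the grasp point (between the pads) lies 19 mm behind it (ctrl.pinch_z is the distance from the TCP to the grasp point, in mm); z points along the fingers, y is the line along which they close (so a half turn about z gives the same grasp; the last joint's range is limited). The gripper opens to 85 mm and grips with 20 to 120 N. Pads are 22 mm wide; open, the fingers measure 114 mm over their backs; the gripper's body (76 mm by 85 mm) begins 54 mm behind the grasp point. The pads swing forward as they close: fully open they stand 13 mm farther back than shut.
Start: joints at [-1.214, 0.628, 0.038, 1.517, -0.027, 0.996, -0.02], TCP at [266.683, 592.788, 211.213] pointing down, gripper open.
Joint ranges: [-3.06, 3.06], [-0.37, 2.12], [-1.25, 1.32], [0.18, 2.47], [-1.1, 4.24], [0.23, 1.98], [-2.94, 2.94]. Speed limits (rad/s): [2.57, 2.57, 3.14, 3.14, 3.14, 3.14, 3.14].

### API

Orientations are given as [roll, pitch, yaw] about the fixed x, y, z axes, in that order (R = Rz(yaw) Ry(pitch) Rx(roll)).
In Python, from cell import read_state, cams, order, ctrl gives the robot as it stands.
- The arm moves only by the tool move_arm, never from a script. Its argument "targets" is text: rows parted by semicolons, each of 7 numbers parted by spaces: the gripper's target within -1 to 1 (fully open at 1, half-way at 0, shut at -1), then the shift along the tool's x, y, z in cm, then the turn, a rotation vector about the tool's x, y, z in degrees. A call has 1 to 5 rows; each row shifts and turns the commanded pose from where the row before left it, along the tool's axes as they then stand; what a row does not reach is not made up. A row lasts 1/12 s, in which the tool goes at most 41.7 mm and 7.16 degrees, less where a joint would pass 70% of its speed; a pose out of reach is approached as far as the arm can. A call with a gripper value outside its range is refused whole. The fingers move at their own pace and stop on an object; the grip force is fixed at half the most. Time passes only in rows, so rows that do not move let the fingers close. It gives the time, the measured TCP pose, the force, the opening and the grip force at its end, in the units of the state.
- read_state(): the state, without advancing time (a new reading comes with each control period).
- cams.get_image(name): name is "scene" or "top" or "wrist"; returns a dict with "color" (400x640x3 uint8, red, green, blue), "fovy" (degrees; the focal length in pixels is half the picture's height over the tangent of half this angle, whatever the lens; pixels are square), "cx", "cy" (the principal point, pixels), "k1" (the pictures are not rectified: a ray, as slopes to the right and down, at radius r is drawn at 1 + k1 r^2 times it, then the intrinsics apply), "rvec" (rotation vector, rad) and "tvec" (3), from world to camera coordinates, as OpenCV has them. Camera axes: x right, y down, z forward; pixel columns grow to the right and rows downward; lengths in mm; the calibration is good to about 2 mm. A picture is of the moment at which its call begins. There is no depth.
- order.finish_job(): hands the job in; it is judged then, once.
The state is a dict: "clock": time; "qpos": joint angles; "qd": joint speeds; "tau": joint torques, N m; "eef_pos": TCP position; "tool_rot": TCP orientation; "force": force on the tool from outside, world axes, zero at the start; "torque": the same for the moment, N m; "width": finger opening in mm; "gripper_force": force on a finger pad.
Only numpy, scipy, OpenCV 4.12 (cv2) and the standard library are available. Lean on these libraries where they do the work, as an engineer would, in place of code of your own. Each camera call takes 0.05 s, during which the arm holds its last target. There are 200 camera calls.

### The job

Make up the two kits for the dental hands-on course, one thing to a compartment, each standing upright and flat on the tray floor. The long tray with three compartments gets the tooth model in the middle, and the rectangular bur block and the tall jar in the two end compartments (either way round); the short tray with two compartments gets the glass dish and the short jar (either way round). Leave the round bur stand where it is.

Things in the scene. Friction and masses are not known exactly. Their poses are not given: they have to be found in the camera images.
- tooth_model: Teeth practice model: a rectangular block 48 (x) x 36 (y) x 34 mm high, white plaster below and pink gum above (the pink part, from 26 mm up, is 46 x 34 mm), with a row of four ivory teeth on top, 45 mm high in all. Mass about 0.12 kg. Origin at the centre of its underside, x along the 48 mm side, z up. Starts upright on the table, at any yaw.
- bur_block: Dark rectangular bur block, 52 (x) x 28 (y) x 36 mm high, with two rows of five thin metal burs standing on top, to 50 mm height in all. About 0.15 kg. Grip the block, not the burs. Origin at the centre of its underside, x along the 52 mm side, z up. Starts upright on the table, at any yaw.
- tall_jar: Tall cylindrical jar with clear sides, a beige lower half and a black cap: diameter 44 mm, height 80 mm including the 14 mm cap of diameter 40 mm. About 0.16 kg. Closed and rigid. Origin at the centre of its underside, z up. Starts upright on the table, at any yaw.
- short_jar: Short cylindrical jar, like the tall one but 42 mm high: diameter 44 mm for 28 mm, then a black cap of diameter 40 mm, 14 mm high. About 0.09 kg. Origin at the centre of its underside, z up. Starts upright on the table, at any yaw.
- dish: Small thick greenish glass dish, round and open at the top: diameter 40 mm, height 34 mm, with a slight waist (diameter 36 mm) 10 mm above its foot; straight sides from 14 mm up. About 0.07 kg. Origin at the centre of its underside, z up. Starts upright on the table, at any yaw.
- round_bur_stand: Round dark bur stand, diameter 50 mm, 36 mm high, with a ring of eight thin burs to 50 mm height. Not part of either kit: it stays where it is. It stands in the row with the stock. Origin at the centre of its underside, z up.
- long_tray: Loose shallow grey metal tray, 80 (x) x 232 (y) x 12 mm high, walls and floor 4 mm thick (inner floor 4 mm above the origin), mass 0.6 kg. Three equal compartments of 72 x 72 mm in a row along y, centres at y = -76, 0, +76 mm, divided by 4 mm walls as high as the rim. Origin at the centre of its underside, x across the tray, y along it, z up; lies on the table within 0.25 rad of the world axes, beyond the stock as seen from the robot, on the left or on the right.
- short_tray: Loose shallow grey metal tray like the long one, but 80 (x) x 156 (y) x 12 mm high, with two compartments of 72 x 72 mm, centres at y = -38 and +38 mm. Inner floor 4 mm above the origin, mass 0.6 kg. Origin at the centre of its underside, x across, y along the tray, z up; lies on the other side from the long tray, within 0.25 rad of the world axes.
Not all that is in view belongs to the job. Leave any blue look-alike of the tooth_model alone. Leave any orange look-alike of the short_jar alone.

How it is judged (in metres and radians):
At the end, for the whole second after the job is handed in: Tooth model in the long tray's middle, bur block and tall jar in its ends, dish and short jar one per compartment of the short tray: origins within 24 mm of the centres along and across, 3 mm of the floor, tilt under 0.12 rad, at rest; trays flat; round stand upright, moved under 30 mm (x of tooth_model in the frame of long_tray between -0.024 and 0.024 m and y of tooth_model in the frame of long_tray between -0.024 and 0.024 m and z of tooth_model in the frame of long_tray between 0.001 and 0.007 m and angle between tooth_model's own z axis and vertical below 0.12 rad and ((x of bur_block in the frame of long_tray between -0.024 and 0.024 m and y of bur_block in the frame of long_tray between 0.052 and 0.1 m and z of bur_block in the frame of long_tray between 0.001 and 0.007 m and angle between each of bur_block, tall_jar's own z axis and vertical below 0.12 rad and x of tall_jar in the frame of long_tray between -0.024 and 0.024 m and y of tall_jar in the frame of long_tray between -0.1 and -0.052 m and z of tall_jar in the frame of long_tray between 0.001 and 0.007 m) or (x of bur_block in the frame of long_tray between -0.024 and 0.024 m and y of bur_block in the frame of long_tray between -0.1 and -0.052 m and z of bur_block in the frame of long_tray between 0.001 and 0.007 m and angle between each of bur_block, tall_jar's own z axis and vertical below 0.12 rad and x of tall_jar in the frame of long_tray between -0.024 and 0.024 m and y of tall_jar in the frame of long_tray between 0.052 and 0.1 m and z of tall_jar in the frame of long_tray between 0.001 and 0.007 m)) and ((x of dish in the frame of short_tray between -0.024 and 0.024 m and y of dish in the frame of short_tray between 0.014 and 0.062 m and z of dish in the frame of short_tray between 0.001 and 0.007 m and angle between each of dish, short_jar's own z axis and vertical below 0.12 rad and x of short_jar in the frame of short_tray between -0.024 and 0.024 m and y of short_jar in the frame of short_tray between -0.062 and -0.014 m and z of short_jar in the frame of short_tray between 0.001 and 0.007 m) or (x of dish in the frame of short_tray between -0.024 and 0.024 m and y of dish in the frame of short_tray between -0.062 and -0.014 m and z of dish in the frame of short_tray between 0.001 and 0.007 m and angle between each of dish, short_jar's own z axis and vertical below 0.12 rad and x of short_jar in the frame of short_tray between -0.024 and 0.024 m and y of short_jar in the frame of short_tray between 0.014 and 0.062 m and z of short_jar in the frame of short_tray between 0.001 and 0.007 m)) and linear speed of each of tooth_model, bur_block, tall_jar, short_jar, dish, long_tray, short_tray below 0.02 m/s and angular speed of each of tooth_model, bur_block, tall_jar, short_jar, dish below 0.3 rad/s and angle between each of long_tray, short_tray's own z axis and vertical below 0.06 rad and distance of round_bur_stand from where it was at the start of the episode below 0.03 m and angle between round_bur_stand's own z axis and vertical below 0.15 rad); the robot touches nothing.
It fails at once if the round bur stand was moved more than 30 mm or knocked over (distance of round_bur_stand from where it was at the start of the episode above 0.03 m or angle between round_bur_stand's own z axis and vertical above 0.5 rad).
It also fails if it takes over 115 s, if anything falls off the work surface, if the arm or the gripper's body presses on something with over 40 N, if the wrist force passes 120 N, or if a joint passes its speed limit or range.

## Working session

There is one attempt and no reset: what is moved stays moved. The work goes in short steps, Python scripts to look and compute and a tool call to move; the robot and the scene stay as the last step left them, time stands still between calls to the robot, and variables do not carry over. Pictures are saved under pics/ and viewed, at most 14 in all, crops included, and the job is handed in when it is done.

Besides the shell and the picture viewer there is one more tool, called after "Call:" in YAML: its name, and indented under it one key for each argument. move_arm: Moves the arm, as the interface text tells. Its arguments: {"type":"object","properties":{"targets":{"type":"string"}},"required":["targets"]}

```bash
mkdir -p pics; ls; python3 - <<'E'
from cell import read_state,cams
import cv2
s=read_state();print(s)
for n in("scene","top","wrist"):
    i=cams.get_image(n);cv2.imwrite(f"pics/{n}0.png",i["color"][:,:,::-1]);print(n,{k:v for k,v in i.items() if k!="color"})
E
```

```text
pics
{'clock': 0.0, 'qpos': array([-1.21379913,  0.6293079 ,  0.03845526,  1.51838613, -0.02699791,
        0.9962865 , -0.01997552]), 'qd': array([ 1.78762802e-04,  1.23379200e-05,  2.80752646e-04,  9.92665006e-04,
       -3.48249590e-04,  5.13169200e-04,  9.39136276e-04]), 'tau': array([ 5.09896163e-04, -5.63409913e+01,  1.22732040e+00, -1.93446189e+01,
        1.12494457e-02,  1.08338177e-02, -2.32389033e-05]), 'eef_pos': array([266.4127105 , 592.166036  , 210.30834228]), 'tool_rot': array([-3.13972343e+00,  3.25516694e-05,  2.71880993e+00]), 'force': array([ 0.02374122, -0.91125921,  0.59235393]), 'torque': array([-0.01108453, -0.02112717,  0.00605892]), 'gripper_force': 0.0, 'width': 85.50000788301145}
scene {'fovy': 43.42168770973949, 'cx': 312.9176835448438, 'cy': 197.60193121493404, 'k1': 0.03174830650303261, 'rvec': array([ 1.95300408,  1.02670151, -0.52053592]), 'tvec': array([-289.08007292, -203.09250114, 1585.16692225])}
top {'fovy': 47.895825613525446, 'cx': 317.88516211717496, 'cy': 203.88677791897737, 'k1': 0.04099563429824389, 'rvec': array([ 2.13268171, -2.16748098,  0.14249761]), 'tvec': array([  -9.42349159,  526.40125345, 1034.13515105])}
wrist {'fovy': 71.60175488241862, 'cx': 317.75873572911183, 'cy': 198.70806509918293, 'k1': 0.013859638070734788, 'rvec': array([-2.39913186, -1.54972952, -0.25364849]), 'tvec': array([-649.23627235,  -40.11898613,  381.30284478])}
```

View pics/top0.png

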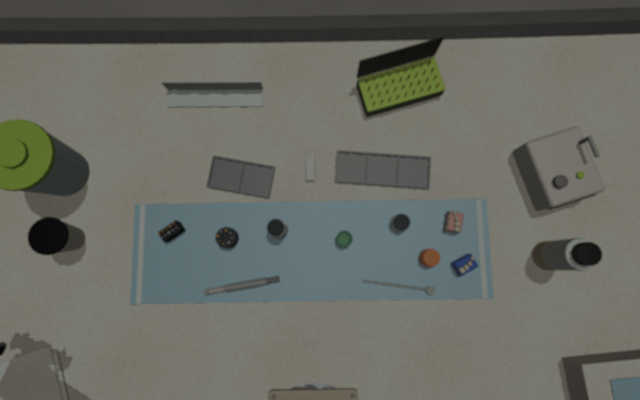

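View pics/scene0.png

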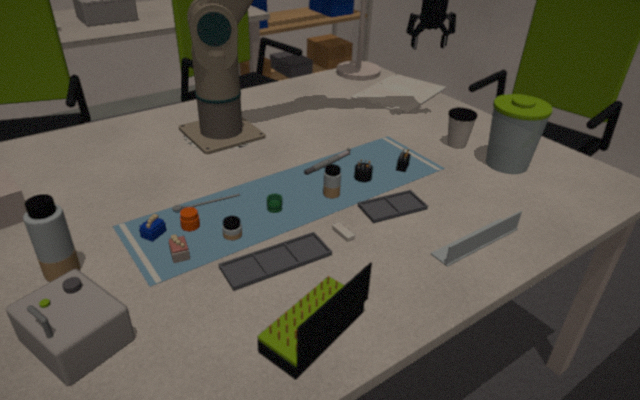

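The top view shows the bur block at (172,231), round stand (227,237), tall jar (276,228), dish (344,240), short jar (401,222) and tooth model (454,222). The short tray is at (241,176) and the long tray at (383,169). The orange jar (430,257) and blue model (464,265) are decoys. The scene view agrees on which jar is the tall one. Next I'll zoom in and write the helper.

```bash
cat > h.py <<'E'
import numpy as np, cv2
from cell import read_state,cams
def K(i):
    f=200/np.tan(np.radians(i["fovy"]/2)); return np.array([[f,0,i["cx"]],[0,f,i["cy"]],[0,0,1]]),np.array([i["k1"],0,0,0.])
def px2w(i,uv,z):
    k,d=K(i); n=cv2.undistortPoints(np.array(uv,float).reshape(-1,1,2),k,d)[:,0]
    R=cv2.Rodrigues(i["rvec"])[0]; t=i["tvec"]; c=-R.T@t
    r=np.c_[n,np.ones(len(n))]@R; return (c+r*((z-c[2])/r[:,2])[:,None])[:,:2]
def proj(i,P):
    k,d=K(i); return cv2.projectPoints(np.array(P,float).reshape(-1,1,3),i["rvec"],i["tvec"],k,d)[0][:,0]
def tool(i,p):  # shift in cm along tool axes (tool down) from TCP to world xy
    s=read_state(); y=s["tool_rot"][2]; d=np.array(p)-s["eef_pos"][:2]
    return np.array([np.cos(y)*d[0]+np.sin(y)*d[1], np.sin(y)*d[0]-np.cos(y)*d[1]])/10
E
python3 - <<'E'
import cv2
a=cv2.imread("pics/top0.png")[150:290,150:310]; b=cv2.imread("pics/top0.png")[145:285,325:485]
for n,c in(("l",a),("r",b)): cv2.imwrite(f"pics/top0{n}.png",cv2.resize(cv2.convertScaleAbs(c,alpha=1.6),None,fx=4,fy=4,interpolation=cv2.INTER_CUBIC)[:600])
E
```

```text
(no output)
```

View pics/top0l.png

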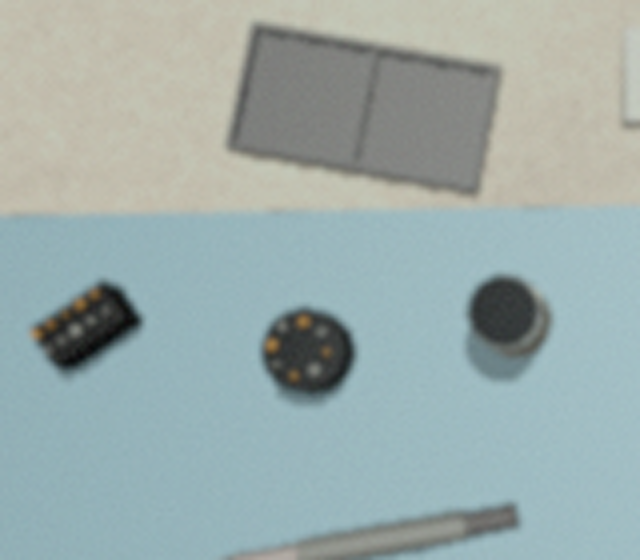

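View pics/top0r.png

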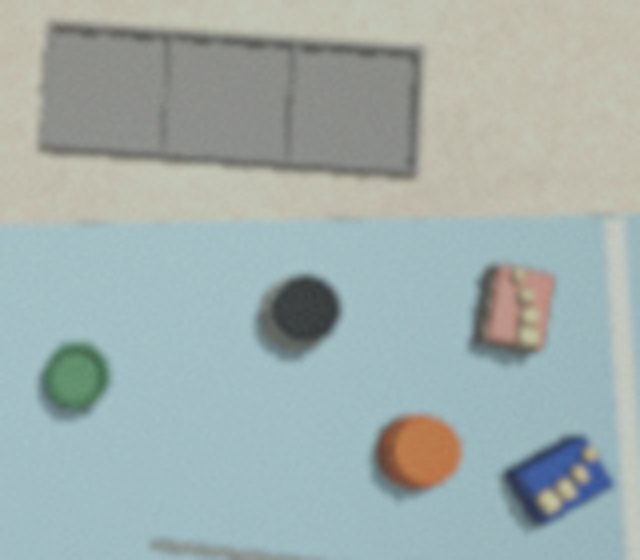

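The left crop shows the short tray's four corners at crop pixels (253,23), (500,67), (478,193) and (230,152). The bur block is near (88,328) and the tall jar's cap at (503,311). In the right crop the long tray's corners are (50,23), (422,47), (414,177) and (40,151). The dish is at (76,376), the short jar's cap at (305,309) and the pink top around (520,308).

```bash
cat > m.py <<'E'
from h import *
i=cams.get_image("top")
def w(off,pts,z): return px2w(i,(np.array(pts)+.5)/4-.5+off,z)
L=(150,150);R=(325,145)
def rect(n,c):
    v=(c[0]-c[1]+c[3]-c[2]); print(n,c.mean(0).round(1),"yaw of first edge",np.arctan2(v[1],v[0]).round(3),[np.linalg.norm(c[k]-c[k-1]).round() for k in range(4)])
rect("short",w(L,[(253,23),(500,67),(478,193),(230,152)],12))
rect("long",w(R,[(50,23),(422,47),(414,177),(40,151)],12))
rect("tooth",w(R,[(497,265),(487,343),(542,350),(555,273)],34))
rect("bur",w(L,[(32,332),(105,282),(142,320),(68,372)],36))
for n,o,p,z in(("tall",L,(503,311),80),("dish",R,(76,376),34),("sjar",R,(305,309),42),("round",L,(308,350),36)):print(n,w(o,[p],z).round(1))
E
python3 m.py
```

```text
short [599.5 169.3] yaw of first edge 1.382 [np.float64(81.0), np.float64(155.0), np.float64(79.0), np.float64(153.0)]
long [ 612.  -177.2] yaw of first edge 1.485 [np.float64(80.0), np.float64(229.0), np.float64(81.0), np.float64(228.0)]
tooth [ 479.2 -339.4] yaw of first edge -0.202 [np.float64(34.0), np.float64(47.0), np.float64(32.0), np.float64(46.0)]
bur [467.  327.1] yaw of first edge 2.179 [np.float64(32.0), np.float64(51.0), np.float64(32.0), np.float64(52.0)]
tall [[468.2  78.9]]
dish [[442.9 -77.2]]
sjar [[ 479.6 -211.7]]
round [[450.9 197.6]]
```

Call:
move_arm:
  targets: "1 0 0 0 0 0 0; 1 2 0 0 0 0 0"

```text
clock: 0.37
eef_pos: [253.8, 598.6, 211.1]
tool_rot: [-3.141, 0.005, 2.712]
force: [2.0, -0.1, 1.1]
width: 85.4
gripper_force: 0.0
```

```bash
python3 -c "
from h import *
s=read_state();print(s['qpos'].round(3),s['eef_pos'],s['tool_rot'],s['clock'])"
```

```text
[-1.241  0.629  0.044  1.517 -0.025  0.997 -0.051] [253.81872749 598.5628159  211.09484224] [-3.14139545  0.0045091   2.71207494] 0.3667
```

Increasing q1 decreases azimuth, and the joint ranges look comfortable. The planner helper comes next, and the bur block goes first.

```bash
cat >> h.py <<'E'
def plan(x,y,z,yaw=None,shift0=None):
    s=read_state(); a=s["tool_rot"][2]; d=tool(None,(x,y)); dz=(s["eef_pos"][2]-z)/10
    n=np.linalg.norm([*d,dz])/4.1
    t=0 if yaw is None else np.degrees((a-yaw+np.pi/2)%np.pi-np.pi/2)
    print("shift cm",d.round(2),dz.round(2),"rows",n.round(2),"per row",np.round([*d/np.ceil(n),dz/np.ceil(n)],2),"turn",np.round(t,1),"q7",s["qpos"][6].round(2),"pos",s["eef_pos"].round(1),"rot",s["tool_rot"].round(3))
E
python3 -c "
from h import *
plan(467,327,190,2.179)"
```

```text
shift cm [-30.69 -15.81] 2.11 rows 8.44 per row [-3.41 -1.76  0.23] turn 30.5 q7 -0.05 pos [253.8 598.6 211.1] rot [-3.141  0.005  2.712]
```

Call:
move_arm:
  targets: "1 -3.4 -1.76 .23 0 0 0;1 -3.4 -1.76 .23 0 0 0;1 -3.4 -1.76 .23 0 0 0;1 -3.4 -1.76 .23 0 0 0;1 -3.4 -1.76 .23 0 0 0"

```text
clock: 0.78
eef_pos: [368.1, 449.6, 199.7]
tool_rot: [3.141, 0.0, 2.719]
force: [0.5, 0.6, -0.1]
width: 85.2
gripper_force: 0.0
```

Call:
move_arm:
  targets: "1 -3.4 -1.76 .23 0 0 0;1 -3.4 -1.76 .23 0 0 0;1 -3.4 -1.76 .23 0 0 0;1 -3.4 -1.76 .23 0 0 0"

```text
clock: 1.12
eef_pos: [463.4, 329.4, 190.5]
tool_rot: [3.141, 0.0, 2.719]
force: [0.8, -0.1, -0.1]
width: 85.8
gripper_force: 0.0
```

Call:
move_arm:
  targets: "1 0 0 0 0 0 7;1 0 0 0 0 0 7;1 0 0 0 0 0 7;1 0 0 0 0 0 7;1 0 0 0 0 0 2.5"

```text
clock: 1.53
eef_pos: [462.5, 330.9, 190.5]
tool_rot: [-3.141, 0.0, 2.181]
force: [0.2, 0.5, 0.1]
width: 85.5
gripper_force: 0.0
```

```bash
python3 -c "
from h import *
plan(467,327,190,2.179)
i=cams.get_image('wrist');cv2.imwrite('pics/w1.png',cv2.convertScaleAbs(i['color'][:,:,::-1],alpha=1.5))
P=proj(i,[(467,327,36),(467,327,0)]);print(P)
import pickle;pickle.dump(i,open('w1.pkl','wb'))"
```

```text
shift cm [-0.58  0.14] 0.05 rows 0.15 per row [-0.58  0.14  0.05] turn 0.1 q7 0.07 pos [462.5 330.9 190.5] rot [-3.141  0.     2.181]
[[319.24273777 184.16607687]
 [319.08389652 176.73566791]]
```

View pics/w1.png

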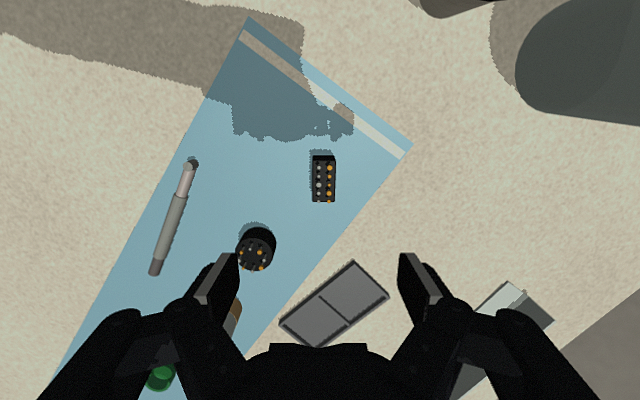

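The wrist view shows the bur block aligned with the image, spanning x 312–336 and y 156–202 px with its top centre near (324,180). The predicted top centre was (319,184).

```bash
python3 - <<'E'
from h import *
import pickle;i=pickle.load(open('w1.pkl','rb'))
for z,uv in((36,(324.3,180)),(36,(324,178))):print(px2w(i,[uv],z))
R=cv2.Rodrigues(i["rvec"])[0];print(-R.T@i["tvec"],R[2])
# model outlines for two candidates
def box(c,yaw,a,b,z):
    u=np.array([np.cos(yaw),np.sin(yaw)]);v=np.array([-u[1],u[0]])
    return [(*(np.array(c)+s*a*u+t*b*v),z) for s,t in((1,1),(1,-1),(-1,-1),(-1,1))]
g=cv2.convertScaleAbs(i['color'][:,:,::-1],alpha=1.5); print(g[150:210:3,324].tolist()); print(g[190,300:350].max(1).tolist(),g[190,300:350,0].tolist())
c=px2w(i,[(324.3,180)],36)[0]
for z in(0,36):print(proj(i,box(c,2.18,26,14,z)).round(1).tolist())
E
```

```text
[[468.97612044 334.59742822]]
[[467.2800691  336.38003867]]
[414.46118522 398.89637264 353.44197393] [ 0.1835863  -0.26219577 -0.94739086]
[[114, 108, 82], [124, 118, 92], [0, 3, 6], [0, 3, 2], [52, 56, 54], [52, 54, 52], [51, 52, 51], [48, 52, 48], [52, 54, 52], [51, 52, 52], [51, 52, 52], [50, 52, 51], [50, 50, 50], [50, 51, 51], [50, 51, 50], [51, 51, 52], [44, 48, 46], [12, 16, 18], [182, 176, 136], [182, 172, 138]]
[182, 183, 184, 183, 183, 184, 184, 182, 184, 189, 147, 99, 36, 40, 48, 48, 24, 40, 60, 46, 45, 48, 51, 50, 54, 34, 18, 40, 66, 58, 54, 46, 51, 48, 14, 182, 192, 186, 183, 186, 183, 184, 183, 184, 184, 183, 186, 184, 183, 184] [182, 183, 184, 183, 183, 184, 184, 182, 184, 189, 147, 99, 36, 39, 44, 48, 24, 39, 56, 44, 44, 48, 50, 45, 52, 34, 18, 27, 24, 20, 32, 45, 51, 45, 4, 182, 192, 186, 183, 186, 183, 184, 183, 184, 184, 183, 186, 184, 183, 184]
[[312.8, 153.0], [334.8, 153.0], [334.0, 192.0], [313.0, 192.0]]
[[312.3, 158.1], [336.6, 158.1], [335.7, 200.8], [312.6, 200.8]]
```

```bash
python3 -c "
from h import *
plan(468.5,334,10,2.179)"
```

```text
shift cm [-0.1   0.67] 18.04 rows 4.4 per row [-0.02  0.13  3.61] turn 0.2 q7 0.07 pos [462.4 331.  190.4] rot [-3.141  0.     2.182]
```

Call:
move_arm:
  targets: "1 -.1 .67 2 0 0 0;1 0 0 4 0 0 0;1 0 0 4 0 0 0;1 0 0 4 0 0 0;1 0 0 2 0 0 0"

```text
clock: 2.0
eef_pos: [466.2, 332.7, 26.4]
tool_rot: [-3.136, -0.0, 2.188]
force: [-0.4, 0.4, -0.4]
width: 85.6
gripper_force: 0.0
```

Call:
move_arm:
  targets: "1 0 0 2 0 0 0;-1 0 0 0 0 0 0;-1 0 0 0 0 0 0;-1 0 0 0 0 0 0;-1 0 0 0 0 0 0"

```text
clock: 2.42
eef_pos: [469.7, 334.8, 12.1]
tool_rot: [3.139, -0.0, 2.187]
force: [0.2, -0.1, 1.0]
width: 38.5
gripper_force: 0.0
```

Call:
move_arm:
  targets: "-1 0 0 0 0 0 0;-1 0 0 0 0 0 0;-1 0 0 0 0 0 0;-1 0 0 0 0 0 0;-1 0 0 0 0 0 0"

```text
clock: 2.83
eef_pos: [469.4, 334.7, 12.4]
tool_rot: [3.139, -0.0, 2.187]
force: [-0.2, -0.3, 5.8]
width: 25.3
gripper_force: 58.6
```

Call:
move_arm:
  targets: "-1 0 0 -2 0 0 0;-1 0 0 -4 0 0 0;-1 0 0 -4 0 0 0;-1 0 0 -4 0 0 0;-1 0 0 0 0 0 0"

```text
clock: 3.25
eef_pos: [473.3, 337.1, 159.1]
tool_rot: [3.126, -0.001, 2.186]
force: [0.9, 0.6, -1.7]
width: 25.0
gripper_force: 59.4
```

```bash
python3 -c "
from h import *
s=read_state();print(s['width'],s['gripper_force'])
plan(618.5,-101.5,150,1.485)"
```

```text
25.04103470796052 59.4132527243346
shift cm [-44.19 -13.46] 0.91 rows 11.27 per row [-3.68 -1.12  0.08] turn 40.2 q7 0.09 pos [473.3 337.1 159.1] rot [ 3.126e+00 -1.000e-03  2.186e+00]
```

Call:
move_arm:
  targets: "-1 -2 -.6 0 0 0 0;-1 -3.7 -1.12 0 0 0 0;-1 -3.7 -1.12 0 0 0 0;-1 -3.7 -1.12 0 0 0 0;-1 -3.7 -1.12 0 0 0 0"

```text
clock: 3.67
eef_pos: [524.4, 166.1, 151.3]
tool_rot: [3.14, 0.0, 2.187]
force: [0.9, 0.0, -1.5]
width: 25.6
gripper_force: 59.4
```

Call:
move_arm:
  targets: "-1 -3.7 -1.12 0 0 0 0;-1 -3.7 -1.12 0 0 0 0;-1 -3.7 -1.12 0 0 0 0;-1 -3.7 -1.12 0 0 0 0;-1 -3.7 -1.12 0 0 0 0"

```text
clock: 4.08
eef_pos: [585.5, -17.7, 151.2]
tool_rot: [3.141, 0.0, 2.187]
force: [0.2, 1.2, -1.6]
width: 24.9
gripper_force: 59.4
```

Call:
move_arm:
  targets: "-1 -3.7 -1.12 0 0 0 0;-1 -3.7 -1.12 0 0 0 0;-1 -1.5 -.5 0 0 0 0;-1 0 0 0 0 0 5;-1 0 0 0 0 0 7"

```text
clock: 4.5
eef_pos: [614.2, -106.7, 150.9]
tool_rot: [3.141, 0.001, 1.969]
force: [-0.1, 0.3, -2.6]
width: 25.1
gripper_force: 59.4
```

Call:
move_arm:
  targets: "-1 0 0 0 0 0 7;-1 0 0 0 0 0 7;-1 0 0 0 0 0 7;-1 0 0 0 0 0 7;-1 0 0 0 0 0 0"

```text
clock: 4.92
eef_pos: [614.2, -103.7, 150.8]
tool_rot: [3.141, 0.0, 1.486]
force: [1.4, -0.4, -2.2]
width: 25.1
gripper_force: 59.4
```

```bash
python3 -c "
from h import *
s=read_state();print(s['width'],s['gripper_force'],s['clock'])
plan(618.5,-101.5,17,1.485)
i=cams.get_image('wrist');cv2.imwrite('pics/w2.png',cv2.convertScaleAbs(i['color'][:,:,::-1],alpha=1.5))
c=np.array([612,-177.2]);u=np.array([.086,.996]);v=np.array([.996,-.086])
print(proj(i,[(*(c+a*116*u+b*40*v),12) for a in(-1,1) for b in(-1,1)]).round(0).tolist())"
```

```text
25.051456365205482 59.39967471174896 4.9167
shift cm [0.26 0.41] 13.38 rows 3.27 per row [0.06 0.1  3.35] turn 0.1 q7 0.29 pos [ 614.2 -103.7  150.8] rot [3.141 0.    1.486]
[[292.0, 319.0], [351.0, 319.0], [285.0, 145.0], [360.0, 145.0]]
```

View pics/w2.png

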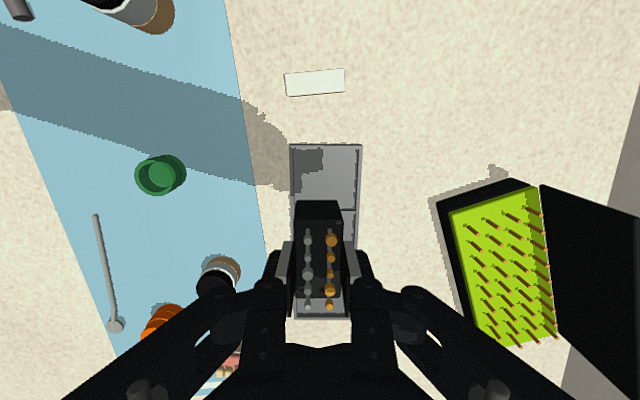

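The wrist view shows the block held upright over the tray's end compartment. The tray's end corners are at (290,145) and (361,145), within about 3 px of the prediction.

Call:
move_arm:
  targets: "-1 .25 .5 2 0 0 0;-1 0 0 4 0 0 0;-1 0 0 4 0 0 0;-1 0 0 2 0 0 0;-1 0 0 1 0 0 0"

```text
clock: 5.38
eef_pos: [616.9, -101.2, 17.2]
tool_rot: [-3.136, -0.001, 1.492]
force: [0.6, -0.2, -1.8]
width: 25.3
gripper_force: 59.4
```

Call:
move_arm:
  targets: "-1 0 0 .35 0 0 0;-1 0 0 0 0 0 0;0 0 0 0 0 0 0;0.1 0 0 0 0 0 0;0.1 0 0 0 0 0 0"

```text
clock: 5.8
eef_pos: [620.7, -102.5, 18.2]
tool_rot: [3.139, 0.0, 1.489]
force: [0.0, -0.5, 0.4]
width: 47.1
gripper_force: 0.0
```

Call:
move_arm:
  targets: "0.1 0 0 0 0 0 0;0.1 0 0 -1 0 0 0;0.1 0 0 -4 0 0 0;0.1 0 0 -4 0 0 0;1 0 0 -4 0 0 0"

```text
clock: 6.22
eef_pos: [619.0, -102.4, 149.0]
tool_rot: [-3.141, 0.0, 1.488]
force: [0.4, 0.5, 0.0]
width: 57.4
gripper_force: 0.0
```

```bash
python3 -c "
from h import *
plan(478,-211,150,1.77)
plan(479.2,-339.4,150,-.202)
i=cams.get_image('wrist');cv2.imwrite('pics/w3.png',cv2.convertScaleAbs(i['color'][:,:,::-1],alpha=1.5))
"
```

```text
shift cm [-11.99 -13.15] -0.1 rows 4.34 per row [-2.4  -2.63 -0.02] turn -16.1 q7 0.29 pos [ 619.  -102.4  149. ] rot [-3.141  0.     1.488]
shift cm [-24.77 -11.97] -0.1 rows 6.71 per row [-3.54 -1.71 -0.01] turn -83.2 q7 0.29 pos [ 619.  -102.4  149. ] rot [-3.141  0.     1.488]
```

Call:
move_arm:
  targets: "1 -2 -1 0 0 0 0;1 -3.5 -1.7 0 0 0 0;1 -3.5 -1.7 0 0 0 0;1 -3.5 -1.7 0 0 0 0;1 -3.5 -1.7 0 0 0 0"

```text
clock: 6.68
eef_pos: [527.7, -256.6, 147.9]
tool_rot: [3.14, 0.001, 1.489]
force: [0.8, 0.3, 0.2]
width: 85.2
gripper_force: 0.0
```

Call:
move_arm:
  targets: "1 -3.5 -1.7 0 0 0 0;1 -3.5 -1.7 0 0 0 0;1 -1.8 -.8 0 0 0 0;1 0 0 0 0 0 6.8;1 0 0 0 0 0 0"

```text
clock: 7.1
eef_pos: [478.2, -341.7, 147.8]
tool_rot: [3.141, 0.001, 1.363]
force: [0.6, 0.8, 0.5]
width: 85.6
gripper_force: 0.0
```

```bash
python3 -c "
from h import *
plan(479.2,-339.4,10,1.369)
i=cams.get_image('wrist');cv2.imwrite('pics/w4.png',cv2.convertScaleAbs(i['color'][:,:,::-1],alpha=1.5))
c=np.array([479.2,-339.4]);v=np.array([np.cos(.202),-np.sin(.202)]);u=np.array([-v[1],v[0]])
print(proj(i,[(*(c+b*23*v+a*17*u),34) for a in(-1,1) for b in(-1,1)]).round(0).tolist())
import pickle;pickle.dump(i,open('w4.pkl','wb'))"
```

```text
shift cm [0.25 0.05] 13.78 rows 3.36 per row [0.06 0.01 3.44] turn -0.4 q7 0.63 pos [ 478.2 -341.7  147.8] rot [3.141e+00 1.000e-03 1.363e+00]
[[297.0, 202.0], [341.0, 202.0], [296.0, 171.0], [342.0, 170.0]]
```

View pics/w4.png

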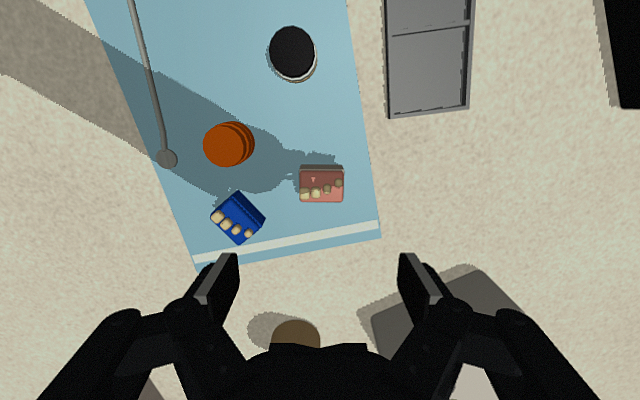

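The wrist view shows the pink top at (299–344, 169–202), about 2.5 px right of prediction. The blue decoy's nearest corner is at (265,217), which leaves room for the fingers. I'll grip with a reduced opening.

Call:
move_arm:
  targets: ".65 .2 .3 1.8 0 0 0;.65 0 0 4 0 0 0;.65 0 0 4 0 0 0;.65 0 0 3 0 0 0;.65 0 0 .9 0 0 0"

```text
clock: 7.57
eef_pos: [481.3, -334.2, 5.8]
tool_rot: [-3.135, -0.004, 1.375]
force: [-0.9, 0.4, -0.6]
width: 70.6
gripper_force: 0.0
```

Call:
move_arm:
  targets: ".65 0 0 0 0 0 0;-1 0 0 0 0 0 0;-1 0 0 0 0 0 0;-1 0 0 0 0 0 0;-1 0 0 0 0 0 0"

```text
clock: 7.98
eef_pos: [484.3, -339.1, 12.6]
tool_rot: [3.138, 0.001, 1.37]
force: [-1.2, 1.0, 7.4]
width: 41.1
gripper_force: 60.2
```

Call:
move_arm:
  targets: "-1 0 0 0 0 0 0;-1 0 0 0 0 0 0;-1 0 0 -2 0 0 0;-1 0 0 -4 0 0 0;-1 0 0 -4 0 0 0"

```text
clock: 8.4
eef_pos: [482.1, -337.6, 111.3]
tool_rot: [-3.14, -0.001, 1.37]
force: [1.8, -1.1, -0.2]
width: 41.0
gripper_force: 61.0
```

Call:
move_arm:
  targets: "-1 0 0 -4 0 0 0;-1 0 0 0 0 0 0"

```text
clock: 8.57
eef_pos: [487.2, -342.1, 159.2]
tool_rot: [3.127, 0.006, 1.37]
force: [0.9, -1.9, -0.9]
width: 40.9
gripper_force: 61.0
```

```bash
python3 -c "
from h import *
plan(613,-177.2,150,1.485)"
```

```text
shift cm [18.67  9.03] 0.92 rows 5.06 per row [3.11 1.51 0.15] turn -6.6 q7 0.63 pos [ 487.2 -342.1  159.2] rot [3.127 0.006 1.37 ]
```

```bash
python3 -c "
from h import *
plan(613,-177.2,150,1.485)
i=cams.get_image('wrist');a=cv2.convertScaleAbs(i['color'][150:400,180:460,::-1],alpha=1.5)
i=cams.get_image('scene');b=cv2.convertScaleAbs(i['color'][150:400,60:340,::-1],alpha=1.5)
cv2.imwrite('pics/w5.png',cv2.resize(np.hstack([a,b]),None,fx=1.4,fy=1.4))"
```

```text
shift cm [18.67  9.03] 0.92 rows 5.06 per row [3.11 1.51 0.15] turn -6.6 q7 0.63 pos [ 487.2 -342.1  159.2] rot [3.127 0.006 1.37 ]
```

View pics/w5.png

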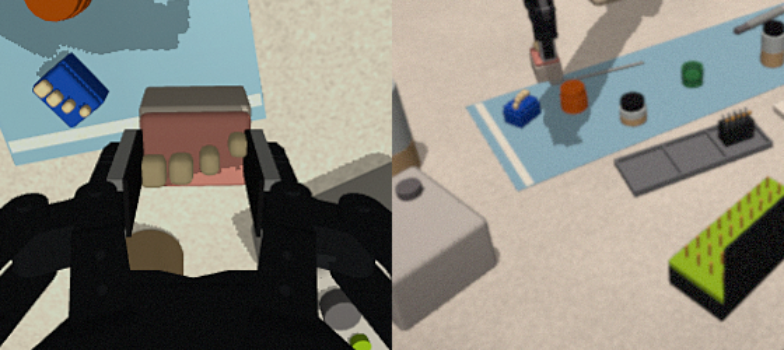

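The model is held upright between the pads, with the pink top at about (282–358, 231–283) in the full picture. The bur block stands upright in its compartment. I'll check the model's offset in the grip.

```bash
python3 -c "
from h import *
i=cams.get_image('wrist')
for z in(177,181):
  c=px2w(i,[(282,231),(358.6,231),(357,282),(282,283.5)],z);print(c.mean(0),tool(None,c.mean(0)),np.linalg.norm(c[0]-c[1]),np.linalg.norm(c[1]-c[2]))"
```

```text
[ 484.42577437 -338.70695039] [-0.04824425  0.14446635] 42.17875611406184 32.993144810706745
[ 484.84295696 -336.36360654] [0.18970368 0.13865251] 40.96433785335279 32.043200307175496
```

Call:
move_arm:
  targets: "-1 1.5 .7 0 0 0 0;-1 3.4 1.7 0 0 0 0;-1 3.4 1.7 0 0 0 0;-1 3.4 1.7 0 0 0 0;-1 3.4 1.7 0 0 0 0"

```text
clock: 9.13
eef_pos: [586.0, -203.1, 148.2]
tool_rot: [-3.138, -0.001, 1.369]
force: [-0.4, 0.2, -1.2]
width: 41.0
gripper_force: 61.0
```

Call:
move_arm:
  targets: "-1 3.4 1.5 0 0 0 0;-1 0 0 0 0 0 -6.6;-1 0 0 0 0 0 0;-1 0 0 0 0 0 0"

```text
clock: 9.47
eef_pos: [606.5, -174.8, 148.4]
tool_rot: [-3.138, 0.0, 1.483]
force: [-0.6, 0.5, -1.3]
width: 41.1
gripper_force: 61.0
```

```bash
python3 -c "
from h import *
plan(613,-177.2,17,1.485)"
```

```text
shift cm [-0.19  0.66] 13.14 rows 3.21 per row [-0.05  0.17  3.29] turn -0.1 q7 0.4 pos [ 606.5 -174.8  148.4] rot [-3.138  0.     1.483]
```

Call:
move_arm:
  targets: "-1 -.2 .6 2 0 0 0;-1 0 0 4 0 0 0;-1 0 0 4 0 0 0;-1 0 0 2.2 0 0 0;-1 0 0 0 0 0 0"

```text
clock: 9.88
eef_pos: [607.6, -178.0, 22.2]
tool_rot: [-3.13, -0.001, 1.479]
force: [-0.7, -0.1, -0.8]
width: 41.0
gripper_force: 61.1
```

Call:
move_arm:
  targets: "-1 0 0 .4 0 0 0;-1 0 0 .3 0 0 0;-1 0 0 .2 0 0 0;-1 0 0 0 0 0 0"

```text
clock: 10.22
eef_pos: [614.5, -178.0, 20.3]
tool_rot: [3.139, 0.001, 1.484]
force: [0.1, 0.1, -1.0]
width: 40.7
gripper_force: 61.1
```

Call:
move_arm:
  targets: "-1 0 0 .2 0 0 0;-1 0 0 0 0 0 0;-1 0 0 .1 0 0 0;-1 0 0 0 0 0 0;-1 0 0 0 0 0 0"

```text
clock: 10.63
eef_pos: [614.1, -177.3, 16.7]
tool_rot: [3.141, -0.0, 1.485]
force: [-1.4, -0.0, 4.9]
width: 41.1
gripper_force: 61.6
```

Call:
move_arm:
  targets: ".2 0 0 0 0 0 0;.35 0 0 0 0 0 0;.35 0 0 0 0 0 0;.35 0 0 0 0 0 0;.35 0 0 -1 0 0 0"

```text
clock: 11.05
eef_pos: [612.1, -176.8, 24.4]
tool_rot: [-3.138, -0.001, 1.485]
force: [-0.3, -0.1, -0.4]
width: 57.4
gripper_force: 0.0
```

Call:
move_arm:
  targets: ".35 0 0 -3 0 0 0;.35 0 0 -4 0 0 0;.35 0 0 -4 0 0 0;1 0 0 -1 0 0 0;1 0 0 0 0 0 0"

```text
clock: 11.47
eef_pos: [616.6, -178.6, 151.0]
tool_rot: [3.133, 0.002, 1.485]
force: [-0.0, -0.3, -1.0]
width: 79.3
gripper_force: 0.0
```

```bash
python3 -c "
from h import *
plan(479.6,-211.7,150,1.485)
i=cams.get_image('top');cv2.imwrite('pics/t2.png',cv2.resize(cv2.convertScaleAbs(i['color'][130:290,150:490,::-1],alpha=1.5),None,fx=2.3,fy=2.3))"
```

```text
shift cm [ -4.48 -13.36] 0.1 rows 3.44 per row [-1.12 -3.34  0.03] turn -0.0 q7 0.4 pos [ 616.6 -178.6  151. ] rot [3.133e+00 2.000e-03 1.485e+00]
```

View pics/t2.png

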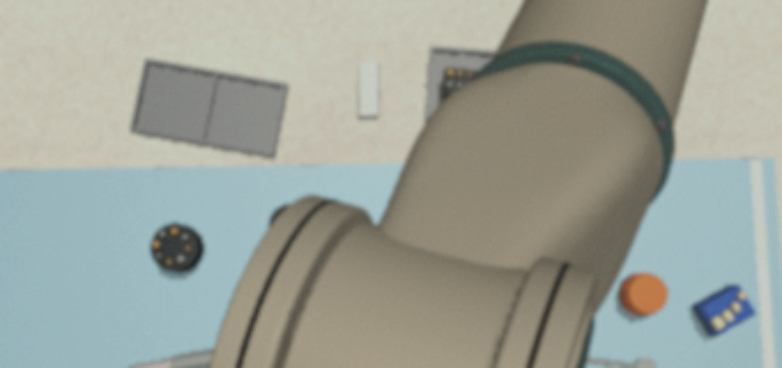

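The arm hides the long tray in this view, while the short tray and round stand are unchanged. The short jar is next.

Call:
move_arm:
  targets: "1 -1.1 -3.3 0 0 0 0;1 -1.1 -3.3 0 0 0 0;1 -1.1 -3.3 0 0 0 0;1 -1.1 -3.3 0 0 0 0;1 0 0 0 0 0 0"

```text
clock: 11.93
eef_pos: [468.6, -211.1, 144.5]
tool_rot: [-3.131, -0.001, 1.478]
force: [-1.1, 1.2, 0.4]
width: 85.3
gripper_force: 0.0
```

```bash
python3 -c "
from h import *
plan(479.6,-211.7,10,1.485)
i=cams.get_image('wrist');h=cv2.cvtColor(i['color'],cv2.COLOR_RGB2HSV)
p=proj(i,[(479.6,-211.7,42)])[0];print(p)
u,v=p.astype(int);m=(i['color'][v-50:v+50,u-60:u+60].max(2)<60).astype('uint8')
n,l,st,c=cv2.connectedComponentsWithStats(m);k=1+np.argmax(st[1:,4]);print(st[k],c[k]+(u-60,v-50))
print(px2w(i,[c[k]+(u-60,v-50)],42))"
```

```text
shift cm [0.04 1.1 ] 13.45 rows 3.29 per row [0.01 0.27 3.36] turn -0.4 q7 0.55 pos [ 468.6 -211.1  144.5] rot [-3.131e+00 -1.000e-03  1.478e+00]
[330.74601906 192.09563233]
[  44   30   39   40 1215] [332.62798354 191.55390947]
[[ 481.51965073 -211.30518879]]
```

Call:
move_arm:
  targets: "1 0 .6 3 0 0 0;1 0 0 4 0 0 0;1 0 0 4 0 0 0;1 0 0 0 0 0 0;1 0 0 0 0 0 0"

```text
clock: 12.4
eef_pos: [482.5, -209.2, 33.6]
tool_rot: [-3.135, -0.002, 1.485]
force: [0.3, -0.1, 0.5]
width: 85.8
gripper_force: 0.0
```

```bash
python3 -c "
from h import *
plan(480.5,-211.5,10,1.485)"
```

```text
shift cm [-0.25 -0.18] 2.36 rows 0.58 per row [-0.25 -0.18  2.36] turn 0.0 q7 0.62 pos [ 482.5 -209.2   33.6] rot [-3.135e+00 -2.000e-03  1.485e+00]
```

Call:
move_arm:
  targets: "1 -.1 -.1 1.2 0 0 0;1 0 0 1.2 0 0 0;-1 0 0 0 0 0 0;-1 0 0 0 0 0 0;-1 0 0 0 0 0 0"

```text
clock: 12.82
eef_pos: [484.8, -211.8, 14.1]
tool_rot: [3.138, 0.001, 1.485]
force: [0.3, -0.1, 0.0]
width: 51.8
gripper_force: 0.0
```

Call:
move_arm:
  targets: "-1 0 0 0 0 0 0;-1 0 0 0 0 0 0;-1 0 0 0 0 0 0;-1 0 0 0 0 0 0"

```text
clock: 13.15
eef_pos: [484.4, -211.6, 14.2]
tool_rot: [3.139, 0.0, 1.485]
force: [-1.8, 0.9, 11.6]
width: 37.0
gripper_force: 58.7
```

Call:
move_arm:
  targets: "-1 0 0 -2 0 0 0;-1 0 0 -4 0 0 0;-1 0 0 -4 0 0 0;-1 0 0 -4 0 0 0;-1 0 0 0 0 0 0"

```text
clock: 13.57
eef_pos: [487.7, -213.8, 159.7]
tool_rot: [3.128, 0.004, 1.484]
force: [2.1, -1.1, -1.7]
width: 36.8
gripper_force: 60.5
```

```bash
python3 -c "
from h import *
plan(592.4,132,150,1.382)"
```

```text
shift cm [35.36  7.44] 0.97 rows 8.82 per row [3.93 0.83 0.11] turn 5.9 q7 0.55 pos [ 487.7 -213.8  159.7] rot [3.128 0.004 1.484]
```

Call:
move_arm:
  targets: "-1 2 .4 0 0 0 0;-1 3.9 .85 0 0 0 0;-1 3.9 .85 0 0 0 0;-1 3.9 .85 0 0 0 0;-1 3.9 .85 0 0 0 0"

```text
clock: 13.98
eef_pos: [536.6, -37.4, 152.9]
tool_rot: [3.14, -0.0, 1.484]
force: [0.9, -0.8, -1.0]
width: 36.7
gripper_force: 60.5
```

Call:
move_arm:
  targets: "-1 3.9 .85 0 0 0 0;-1 3.9 .85 0 0 0 0;-1 3.9 .85 0 0 0 0;-1 3.9 .85 0 0 0 0;-1 2 .4 0 0 0 5.9"

```text
clock: 14.4
eef_pos: [590.1, 140.0, 152.7]
tool_rot: [3.141, -0.005, 1.387]
force: [-0.1, 1.0, -2.3]
width: 36.4
gripper_force: 60.5
```

Call:
move_arm:
  targets: "-1 0 0 0 0 0 0;-1 0 0 0 0 0 0"

```text
clock: 14.57
eef_pos: [589.0, 134.9, 152.2]
tool_rot: [3.141, -0.0, 1.386]
force: [-0.8, -0.7, -1.0]
width: 36.6
gripper_force: 60.5
```

```bash
python3 -c "
from h import *
plan(592.4,132,17,1.382)
i=cams.get_image('wrist');cv2.imwrite('pics/w6.png',cv2.convertScaleAbs(i['color'][:,:,::-1],alpha=1.5))
c=np.array([599.5,169.3]);u=np.array([.188,.982]);v=np.array([.982,-.188])
print(proj(i,[(*(c+a*78*u+b*40*v),12) for a in(-1,1) for b in(-1,1)]).round(0).tolist())"
```

```text
shift cm [-0.22  0.39] 13.52 rows 3.3 per row [-0.06  0.1   3.38] turn 0.2 q7 -0.14 pos [589.  134.9 152.2] rot [ 3.141 -0.     1.386]
[[288.0, 217.0], [356.0, 217.0], [283.0, 72.0], [363.0, 72.0]]
```

View pics/w6.png

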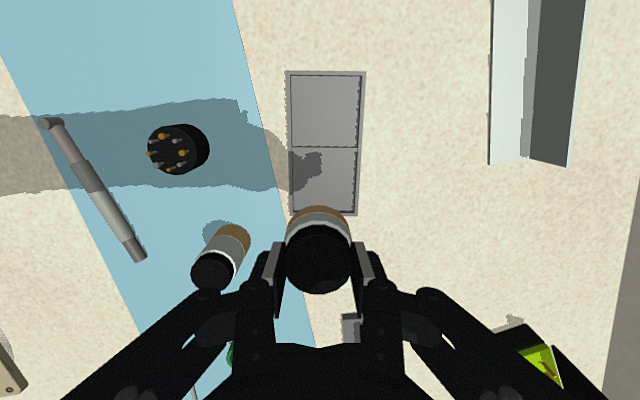

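The wrist view shows the tray's far edge at row 71 (x 285–366) and near edge at row 215, within about 2 px of prediction. The jar is held upright.

Call:
move_arm:
  targets: "-1 -.2 .4 2 0 0 0;-1 0 0 4 0 0 0;-1 0 0 4 0 0 0;-1 0 0 2.4 0 0 0;-1 0 0 0 0 0 0"

```text
clock: 15.03
eef_pos: [588.3, 127.3, 23.6]
tool_rot: [-3.133, 0.004, 1.379]
force: [-1.2, 0.1, -0.6]
width: 36.6
gripper_force: 60.5
```

Call:
move_arm:
  targets: "-1 0 0 .4 0 0 0;-1 0 0 .2 0 0 0;-1 0 0 0 0 0 0;-1 0 0 0 0 0 0"

```text
clock: 15.37
eef_pos: [594.2, 130.1, 23.9]
tool_rot: [3.139, -0.001, 1.382]
force: [-0.1, 0.4, -1.1]
width: 36.5
gripper_force: 60.5
```

Call:
move_arm:
  targets: "-1 0 0 .3 0 0 0;-1 0 0 0 0 0 0;-1 0 0 .2 0 0 0;-1 0 0 0 0 0 0;-1 0 0 0 0 0 0"

```text
clock: 15.78
eef_pos: [593.3, 130.5, 18.3]
tool_rot: [3.141, -0.001, 1.382]
force: [-3.6, 0.7, 7.6]
width: 36.8
gripper_force: 61.5
```

Contact. Next I'll release it, rise and go to the dish.

Call:
move_arm:
  targets: ".1 0 0 0 0 0 0;.3 0 0 0 0 0 0;.3 0 0 0 0 0 0;.3 0 0 0 0 0 0;.3 0 0 -1 0 0 0"

```text
clock: 16.2
eef_pos: [591.2, 130.0, 25.6]
tool_rot: [-3.138, 0.001, 1.382]
force: [-0.6, 0.7, 0.5]
width: 55.4
gripper_force: 0.0
```

Call:
move_arm:
  targets: ".3 0 0 -3 0 0 0;.3 0 0 -4 0 0 0;.3 0 0 -4 0 0 0;1 0 0 -1 0 0 0;1 0 0 0 0 0 0"

```text
clock: 16.62
eef_pos: [595.7, 130.4, 151.5]
tool_rot: [3.134, -0.003, 1.382]
force: [0.0, 0.5, -0.2]
width: 77.4
gripper_force: 0.0
```

```bash
python3 -c "
from h import *
plan(442.9,-77.2,150,1.382)"
```

```text
shift cm [-23.26 -11.1 ] 0.15 rows 6.29 per row [-3.32 -1.59  0.02] turn -0.0 q7 -0.13 pos [595.7 130.4 151.5] rot [ 3.134e+00 -3.000e-03  1.382e+00]
```

Call:
move_arm:
  targets: "1 -2 -1 0 0 0 0;1 -3.6 -1.7 0 0 0 0;1 -3.6 -1.7 0 0 0 0;1 -3.6 -1.7 0 0 0 0;1 -3.6 -1.7 0 0 0 0"

```text
clock: 17.03
eef_pos: [483.1, -17.3, 146.1]
tool_rot: [-3.14, 0.001, 1.383]
force: [0.2, -0.7, -0.5]
width: 85.7
gripper_force: 0.0
```

Call:
move_arm:
  targets: "1 -3.6 -1.7 0 0 0 0;1 -3.2 -1.4 0 0 0 0;1 0 0 0 0 0 0;1 0 0 0 0 0 0;1 0 0 0 0 0 0"

```text
clock: 17.45
eef_pos: [442.2, -76.7, 146.6]
tool_rot: [-3.141, -0.0, 1.382]
force: [-0.3, 0.5, 1.1]
width: 85.4
gripper_force: 0.0
```

```bash
python3 -c "
from h import *
i=cams.get_image('wrist');h=cv2.cvtColor(i['color'],cv2.COLOR_RGB2HSV)
m=cv2.inRange(h,(50,90,20),(85,255,255))
p=proj(i,[(442.9,-77.2,34)])[0];print(p)
n,l,st,c=cv2.connectedComponentsWithStats(m);k=1+np.argmax(st[1:,4]);print(st[k],c[k],px2w(i,[c[k]],22))
plan(442.9,-77.2,10,1.382)"
```

```text
[319.44514834 189.69324261]
[ 302  166   38   42 1240] [320.88709677 186.89112903] [[444.40868798 -77.95453776]]
shift cm [-0.09  0.04] 13.66 rows 3.33 per row [-0.02  0.01  3.41] turn 0.1 q7 0.26 pos [442.7 -76.2 146.6] rot [-3.141 -0.     1.383]
```

Call:
move_arm:
  targets: "1 -.1 .1 2 0 0 0;1 0 0 4 0 0 0;1 0 0 4 0 0 0;1 0 0 2.7 0 0 0;1 0 0 1.0 0 0 0"

```text
clock: 17.92
eef_pos: [441.0, -76.0, 6.2]
tool_rot: [-3.134, -0.002, 1.384]
force: [1.2, -0.9, -0.0]
width: 85.3
gripper_force: 0.0
```

Call:
move_arm:
  targets: "1 0 0 0 0 0 0;-1 0 0 0 0 0 0;-1 0 0 0 0 0 0;-1 0 0 0 0 0 0;-1 0 0 0 0 0 0"

```text
clock: 18.33
eef_pos: [444.1, -78.3, 11.0]
tool_rot: [3.139, -0.0, 1.383]
force: [0.6, -0.2, -0.5]
width: 38.8
gripper_force: 0.9
```

Call:
move_arm:
  targets: "-1 0 0 0 0 0 0;-1 0 0 0 0 0 0;-1 0 0 0 0 0 0"

```text
clock: 18.58
eef_pos: [444.2, -78.3, 11.5]
tool_rot: [3.139, -0.001, 1.382]
force: [-0.4, 0.1, 8.9]
width: 34.4
gripper_force: 58.8
```

Call:
move_arm:
  targets: "-1 0 0 -2 0 0 0;-1 0 0 -4 0 0 0;-1 0 0 -4 0 0 0;-1 0 0 -4 0 0 0;-1 0 0 0 0 0 0"

```text
clock: 19.0
eef_pos: [447.2, -79.6, 156.5]
tool_rot: [3.129, -0.001, 1.381]
force: [1.9, 0.4, -0.3]
width: 34.0
gripper_force: 59.8
```

```bash
python3 -c "
from h import *
plan(607.1,206.6,150,1.382)"
```

```text
shift cm [31.12 10.32] 0.65 rows 8.0 per row [3.89 1.29 0.08] turn -0.0 q7 0.34 pos [447.2 -79.6 156.5] rot [ 3.129e+00 -1.000e-03  1.381e+00]
```

Call:
move_arm:
  targets: "-1 2 .7 0 0 0 0;-1 3.9 1.3 0 0 0 0;-1 3.9 1.3 0 0 0 0;-1 3.9 1.3 0 0 0 0;-1 3.9 1.3 0 0 0 0"

```text
clock: 19.42
eef_pos: [534.5, 85.4, 150.7]
tool_rot: [3.141, -0.001, 1.382]
force: [0.4, -0.5, -1.3]
width: 34.3
gripper_force: 59.8
```

Call:
move_arm:
  targets: "-1 3.9 1.3 0 0 0 0;-1 3.9 1.3 0 0 0 0;-1 3.9 1.3 0 0 0 0;-1 1.8 .6 0 0 0 0;-1 0 0 0 0 0 0"

```text
clock: 19.83
eef_pos: [604.6, 214.8, 149.5]
tool_rot: [3.14, -0.004, 1.39]
force: [0.7, 0.6, -2.3]
width: 34.1
gripper_force: 59.8
```

Call:
move_arm:
  targets: "-1 0 0 0 0 0 0;-1 0 0 0 0 0 0"

```text
clock: 20.0
eef_pos: [602.9, 206.1, 150.0]
tool_rot: [-3.141, 0.001, 1.381]
force: [0.0, -1.1, -0.1]
width: 34.0
gripper_force: 59.8
```

```bash
python3 -c "
from h import *
print(read_state()['width'])
plan(607.1,206.6,15.5,1.382)"
```

```text
34.02156205579131
shift cm [0.13 0.41] 13.45 rows 3.28 per row [0.03 0.1  3.36] turn -0.1 q7 -0.19 pos [602.9 206.1 150. ] rot [-3.141e+00  1.000e-03  1.381e+00]
```

Call:
move_arm:
  targets: "-1 .1 .4 2 0 0 0;-1 0 0 4 0 0 0;-1 0 0 4 0 0 0;-1 0 0 2.6 0 0 0;-1 0 0 0 0 0 0"

```text
clock: 20.42
eef_pos: [602.5, 204.8, 18.9]
tool_rot: [-3.132, 0.006, 1.379]
force: [-0.5, -0.2, -1.2]
width: 34.1
gripper_force: 60.0
```

Call:
move_arm:
  targets: "-1 0 0 .4 0 0 0;-1 0 0 .3 0 0 0;-1 0 0 0 0 0 0;-1 0 0 0 0 0 0;-1 0 0 0 0 0 0"

```text
clock: 20.83
eef_pos: [608.7, 208.1, 18.7]
tool_rot: [3.139, -0.001, 1.382]
force: [0.1, -0.0, -0.4]
width: 33.9
gripper_force: 60.0
```

Call:
move_arm:
  targets: "-1 0 0 .2 0 0 0;-1 0 0 0 0 0 0;-1 0 0 .1 0 0 0;-1 0 0 0 0 0 0;-1 0 0 0 0 0 0"

```text
clock: 21.25
eef_pos: [608.4, 208.1, 15.6]
tool_rot: [3.14, -0.001, 1.382]
force: [-0.9, 0.1, 9.4]
width: 34.3
gripper_force: 63.1
```

Call:
move_arm:
  targets: ".1 0 0 0 0 0 0;.2 0 0 0 0 0 0;.2 0 0 0 0 0 0;.2 0 0 0 0 0 0;.2 0 0 -1 0 0 0"

```text
clock: 21.67
eef_pos: [605.9, 207.4, 22.3]
tool_rot: [-3.138, 0.002, 1.382]
force: [0.1, -0.3, 0.3]
width: 51.0
gripper_force: 0.0
```

Call:
move_arm:
  targets: ".2 0 0 -3 0 0 0;.2 0 0 -4 0 0 0;.2 0 0 -4 0 0 0;1 0 0 -3 0 0 0;1 0 0 -1 0 0 0"

```text
clock: 22.08
eef_pos: [610.7, 207.9, 180.1]
tool_rot: [3.134, -0.004, 1.381]
force: [-0.0, -0.8, 0.4]
width: 73.9
gripper_force: 0.0
```

```bash
python3 -c "
from h import *
plan(468.2,78.9,180,1.382)"
```

```text
shift cm [-15.35 -11.57] 0.01 rows 4.69 per row [-3.07 -2.31  0.  ] turn -0.0 q7 -0.2 pos [610.7 207.9 180.1] rot [ 3.134 -0.004  1.381]
```

Call:
move_arm:
  targets: "1 -1.5 -1.2 0 0 0 0;1 -3.1 -2.3 0 0 0 0;1 -3.1 -2.3 0 0 0 0;1 -3.1 -2.3 0 0 0 0;1 -3.1 -2.3 0 0 0 0"

```text
clock: 22.5
eef_pos: [477.5, 89.7, 174.0]
tool_rot: [-3.141, 0.0, 1.382]
force: [1.4, -1.3, -0.1]
width: 85.1
gripper_force: 0.0
```

Call:
move_arm:
  targets: "1 -1.3 -.6 0 0 0 0;1 0 0 0 0 0 0;1 0 0 0 0 0 0;1 0 0 0 0 0 0"

```text
clock: 22.83
eef_pos: [472.2, 80.1, 174.2]
tool_rot: [3.14, -0.001, 1.383]
force: [0.8, 0.5, -0.3]
width: 85.3
gripper_force: 0.0
```

```bash
python3 -c "
from h import *
i=cams.get_image('wrist')
p=proj(i,[(468.2,78.9,80)])[0];print(p)
u,v=p.astype(int);m=(i['color'][v-50:v+40,u-50:u+50].max(2)<50).astype('uint8')
n,l,st,c=cv2.connectedComponentsWithStats(m);k=1+np.argmax(st[1:,4]);print(st[k],c[k]+(u-50,v-50),px2w(i,[c[k]+(u-50,v-50)],80))
plan(468.2,78.9,30,1.382)"
```

```text
[314.84541225 196.75824278]
[  32   28   40   41 1284] [315.9088785  193.96884735] [[469.76249182  81.50900644]]
shift cm [-0.21 -0.37] 14.4 rows 3.51 per row [-0.05 -0.09  3.6 ] turn 0.1 q7 -0.01 pos [472.2  80.3 174. ] rot [ 3.141e+00 -1.000e-03  1.384e+00]
```

Call:
move_arm:
  targets: "1 -.1 -.3 2 0 0 0;1 0 0 4 0 0 0;1 0 0 4 0 0 0;1 0 0 3.5 0 0 0;1 0 0 1 0 0 0"

```text
clock: 23.3
eef_pos: [465.9, 79.6, 24.4]
tool_rot: [-3.135, 0.002, 1.383]
force: [0.2, -0.3, 0.4]
width: 85.2
gripper_force: 0.0
```

Call:
move_arm:
  targets: "1 0 0 0 0 0 0;-1 0 0 0 0 0 0;-1 0 0 0 0 0 0;-1 0 0 0 0 0 0;-1 0 0 0 0 0 0"

```text
clock: 23.72
eef_pos: [469.5, 79.1, 30.5]
tool_rot: [3.138, -0.001, 1.382]
force: [-1.2, -0.5, 10.2]
width: 41.6
gripper_force: 59.2
```

Call:
move_arm:
  targets: "-1 0 0 0 0 0 0;-1 0 0 0 0 0 0;-1 0 0 0 0 0 0"

```text
clock: 23.97
eef_pos: [469.3, 79.2, 30.6]
tool_rot: [3.138, -0.002, 1.382]
force: [0.2, -0.4, 4.5]
width: 41.8
gripper_force: 59.8
```

Call:
move_arm:
  targets: "-1 0 0 -2 0 0 0;-1 0 0 -4 0 0 0;-1 0 0 -4 0 0 0;-1 0 0 -4 0 0 0;-1 0 0 -1 0 0 0"

```text
clock: 24.38
eef_pos: [471.2, 78.8, 184.8]
tool_rot: [3.132, -0.004, 1.382]
force: [0.6, 0.0, -0.9]
width: 41.6
gripper_force: 61.6
```

```bash
python3 -c "
from h import *
plan(606.5,-252.9,180,1.485)"
```

```text
shift cm [-30.04  19.53] 0.48 rows 8.74 per row [-3.34  2.17  0.05] turn -5.9 q7 -0.0 pos [471.2  78.8 184.8] rot [ 3.132 -0.004  1.382]
```

Call:
move_arm:
  targets: "-1 -1.7 1.1 0 0 0 0;-1 -3.3 2.15 0 0 0 0;-1 -3.3 2.15 0 0 0 0;-1 -3.3 2.15 0 0 0 0;-1 -3.3 2.15 0 0 0 0"

```text
clock: 24.8
eef_pos: [535.6, -86.9, 179.5]
tool_rot: [3.141, -0.001, 1.383]
force: [0.7, 0.1, -0.7]
width: 41.8
gripper_force: 61.6
```

Call:
move_arm:
  targets: "-1 -3.3 2.15 0 0 0 0;-1 -3.3 2.15 0 0 0 0;-1 -3.3 2.15 0 0 0 0;-1 -3.3 2.15 0 0 0 0;-1 -1.9 1.2 0 0 0 -5.9"

```text
clock: 25.22
eef_pos: [603.6, -257.8, 179.3]
tool_rot: [3.14, 0.004, 1.482]
force: [0.3, -0.4, -1.5]
width: 42.0
gripper_force: 61.6
```

Call:
move_arm:
  targets: "-1 0 0 0 0 0 0;-1 0 0 0 0 0 0"

```text
clock: 25.38
eef_pos: [602.5, -254.0, 178.8]
tool_rot: [-3.141, -0.0, 1.482]
force: [-0.2, 0.3, -1.1]
width: 41.5
gripper_force: 61.6
```

```bash
python3 -c "
from h import *
plan(606.5,-252.9,34.6,1.485)
i=cams.get_image('wrist');cv2.imwrite('pics/w7.png',cv2.convertScaleAbs(i['color'][:,:,::-1],alpha=1.5))
c=np.array([612,-177.2]);u=np.array([.086,.996]);v=np.array([.996,-.086])
print(proj(i,[(*(c+a*116*u+b*40*v),12) for a in(-1,1) for b in(-1,1)]).round(0).tolist())"
```

```text
shift cm [0.15 0.39] 14.42 rows 3.52 per row [0.04 0.1  3.61] turn -0.2 q7 0.59 pos [ 602.5 -254.   178.8] rot [-3.141 -0.     1.482]
[[289.0, 206.0], [352.0, 206.0], [280.0, -13.0], [361.0, -13.0]]
```

View pics/w7.png

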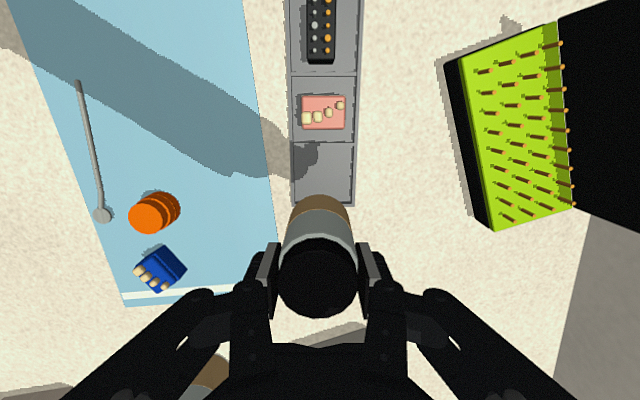

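The wrist view shows the bur block (320,30) and tooth model (323,112) well inside their compartments. The tray's near edge is at row 206 (x 291–355), about 2 px right of prediction. I'll lower the jar.

Call:
move_arm:
  targets: "-1 .1 .5 2 0 0 0;-1 0 0 4 0 0 0;-1 0 0 4 0 0 0;-1 0 0 3.6 0 0 0;-1 0 0 0 0 0 0"

```text
clock: 25.85
eef_pos: [605.1, -246.9, 37.1]
tool_rot: [-3.133, -0.005, 1.487]
force: [-0.7, 1.9, -1.2]
width: 41.7
gripper_force: 62.1
```

Call:
move_arm:
  targets: "-1 0 0 .4 0 0 0;-1 0 0 .2 0 0 0;-1 0 0 0 0 0 0;-1 0 0 0 0 0 0;-1 0 0 0 0 0 0"

```text
clock: 26.27
eef_pos: [609.1, -252.3, 38.8]
tool_rot: [3.139, 0.001, 1.485]
force: [0.6, -0.1, -0.7]
width: 41.4
gripper_force: 62.1
```

Call:
move_arm:
  targets: "-1 0 0 .3 0 0 0;-1 0 0 0 0 0 0;-1 0 0 .1 0 0 0;-1 0 0 0 0 0 0;-1 0 0 0 0 0 0"

```text
clock: 26.68
eef_pos: [609.0, -252.5, 34.6]
tool_rot: [3.14, 0.0, 1.485]
force: [-1.1, 1.4, 7.6]
width: 42.0
gripper_force: 62.9
```

Contact. Next I'll release, rise and retreat to clear the view.

Call:
move_arm:
  targets: ".1 0 0 0 0 0 0;.4 0 0 0 0 0 0;.4 0 0 0 0 0 0;.4 0 0 0 0 0 0;.4 0 0 -1 0 0 0"

```text
clock: 27.1
eef_pos: [606.6, -251.1, 41.2]
tool_rot: [-3.138, -0.001, 1.485]
force: [0.7, 1.8, 0.0]
width: 60.2
gripper_force: 0.0
```

Call:
move_arm:
  targets: ".4 0 0 -3 0 0 0;.4 0 0 -4 0 0 0;.4 0 0 -4 0 0 0;.4 0 0 -4 0 0 0;.4 0 0 -1 0 0 0"

```text
clock: 27.52
eef_pos: [611.2, -254.5, 210.9]
tool_rot: [3.131, 0.004, 1.484]
force: [0.4, -1.9, 0.5]
width: 59.8
gripper_force: 0.0
```

Call:
move_arm:
  targets: ".4 -4 0 0 0 0 0;.4 -4 -2 0 0 0 0;.4 -4 -2 0 0 0 0;.4 -4 -2 0 0 0 0;.4 -4 -2 0 0 0 0"

```text
clock: 27.93
eef_pos: [516.5, -435.5, 203.6]
tool_rot: [3.141, 0.0, 1.485]
force: [1.2, -0.6, -0.0]
width: 60.2
gripper_force: 0.0
```

Call:
move_arm:
  targets: ".4 -2 -2 0 0 0 0;.4 0 0 0 0 0 0;.4 0 0 0 0 0 0;.4 0 0 0 0 0 0;.4 0 0 0 0 0 0"

```text
clock: 28.35
eef_pos: [497.7, -450.4, 203.0]
tool_rot: [3.141, -0.001, 1.488]
force: [0.8, -0.5, 0.5]
width: 59.8
gripper_force: 0.0
```

```bash
python3 -c "
from h import *
i=cams.get_image('top');a=cv2.convertScaleAbs(i['color'][130:290,150:490,::-1],alpha=1.5)
i=cams.get_image('scene');b=cv2.convertScaleAbs(i['color'][130:300,110:450,::-1],alpha=1.5)
cv2.imwrite('pics/fin.png',cv2.resize(np.vstack([a,b]),None,fx=1.8,fy=1.8)[:600])"
```

```text
(no output)
```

View pics/fin.png

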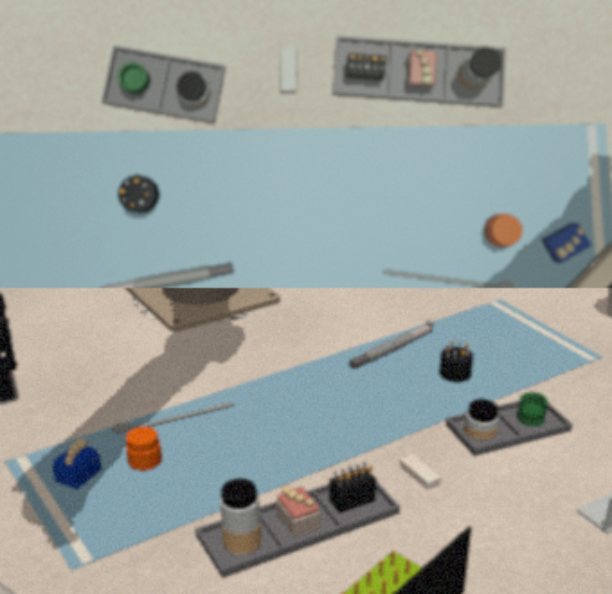

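The final view shows all five objects upright and inside their compartments. In the upper picture the dish is at (133,79), the short jar at (192,87), the bur block at (365,67), the tooth model at (421,68) and the tall jar at (478,75). The round stand is still at (138,194).

```bash
python3 -c "
from cell import order
print(order.finish_job())"
```

```text
the job is handed in; nothing more can be done
None
```

Both kits are made up and the job is handed in: the final pictures show every item upright in its compartment and the round bur stand where it was, but the hand-in returned no verdict.

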